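# Fetch the orange sleeve from a deep fixture pocket with sprung tongs

### The job

Push the tab of the clear cover on the blue fixture until the cover is slid fully open, then take the sprung tongs from their stand, squeeze them on the orange sleeve deep in its pocket and lift it out; the fingers themselves must not touch the sleeve. Still held in the tongs, lower the sleeve to the floor of the yellow tray (do not drop it), let it go, and stand the tongs back in their stand, upright and seated. Leave the blue sleeve in its pocket and the other things on the bench where they are.

Things in the scene. Friction and masses are not known exactly. Their poses are not given: they have to be found in the camera images.
- fixture: Blue and aluminium housing fixed to the bench, 130 mm (x) by 190 mm (y), top face 110 mm above the bench; origin at the centre of its underside. Two pockets in the top face, each 34 mm (x) by 70 mm (y), 100 mm deep, centred at x = -26 and +26 mm, y = -45 mm. Guide rails, 12 mm high and wide, stand on the top along x = -58 and +58 mm.
- cover_tab (a point): Centre of the top edge of the cover's black tab, 141 mm above the bench; axes as the fixture's. The tab is an upright plate 70 mm (fixture x) by 10 mm thick (fixture y) by 24 mm high, in the middle of the clear cover plate (100 x 78 mm, top 7 mm over the fixture's top), which covers both pockets when closed.
- cover (a joint): Slide of the clear cover along the fixture's +y: 0 closed over the pockets (starts at 0 to 0.004), 0.085 m fully open (end stop). About 2 N of friction; it stays where it is left.
- orange_sleeve: Loose orange cylinder, 24 mm diameter, 60 mm tall, 35 to 70 g, standing upright in one of the two pockets (which one varies) within 8 mm of the pocket's centre, its top 40 mm below the fixture's top face. Origin at the centre of its underside, z along its axis.
- orange_sleeve_center (a point): Centre of the orange sleeve, 30 mm along its axis from the underside.
- blue_sleeve: Loose blue cylinder of the same size, in the other pocket; stays there. Origin at the centre of its underside.
- tongs: Loose parallel tongs, 120 g, 176 mm long, nose down in the stand. Origin at the centre of the guide block, z up, y the direction in which the two straight arms open. The block (44 mm along x, 22 mm along y, 20 mm high) rests with its underside, 10 mm below the origin, on the stand. Squeezing the grips slides both arms inwards alike; springs push back, 5 N per arm at first, 6.5 N on the sleeve.
- tongs_grip (a point): Point midway between the two black grip faces, 65 mm above the tongs' origin: squeeze here from above along the tongs' y. Faces are 18 mm wide (x), 42 to 88 mm above the origin, 60 mm over their outer sides when free. At 54 mm the tongs are held firmly with the jaws still open; at 42 mm the jaws pinch the sleeve. 20 to 35 N of squeeze holds it well.
- tongs_tips (a point): Point midway between the jaw tips, 88 mm below the tongs' origin, axes as the tongs'. The jaws are the lower ends of the arms: flat strips 16 mm wide (x), 5 mm thick. Free: 42 mm apart inside, 52 mm outside. The gap shrinks by as much as the grip width.
- lever_left (a joint): Squeeze of the tongs, travel of each arm: 0 free (open), about 0.009 m when pinching the sleeve, 0.014 m at the stop; both arms move alike.
- stand: Fixed plywood stand for the tongs: an upright box tube 52 mm (x) by 90 mm (y), open at the top, on a steel foot of 90 x 120 mm; the slot is 28 mm (x) by 70 mm (y) and reaches to 8 mm above the bench. Origin at the centre of its underside.
- stand_seat (a point): Centre of the stand's top opening, 105 mm above the bench. When seated, the tongs' origin is 10 mm above this point, tongs' x along the stand's x (either way round).
- tray: Fixed yellow open tray, 150 mm (x) by 120 mm (y) by 30 mm high, walls and floor 4 mm thick. Origin at the centre of its underside.
- orange_ring: Bystander: flat orange ring, 110 mm across, 18 mm high.
- driver: Bystander: screwdriver with a green handle.
- motor: Bystander: black and yellow motor, 48 mm diameter, 76 mm tall with its shaft.
- wheel: Bystander: white wheel with a brass hub, 90 mm diameter, 26 mm high.
- wrench: Bystander: steel wrench.
- oil: Bystander: white bottle, 56 mm diameter, 130 mm tall.
Things that resemble listed ones, but are neither listed nor needed, are in the scene too. Several things have the shape of the stand; the one meant has the colours described above.

How it is judged:
By the outcome, as a careful person would: the job done as asked, in the order asked, and still so for the second after the job is handed in, with the robot touching nothing.
It also fails if it takes over 72 s, if anything falls off the work surface, if the arm or the gripper's body presses on something with over 40 N, if the wrist force passes 120 N, or if a joint passes its speed limit or range.

### The arm

A 7-joint arm with a two-finger parallel gripper is mounted at the origin on the work surface. World frame = base frame: x ahead of the robot, y to its left, z up, the work surface at z = 0. Lengths are in m, angles in degrees, forces in N, time in s.
With the tool pointing down it reaches from about 0.4 to 0.9 m from the base axis. Payload 5.5 kg.
Tool frame: the origin (TCP) lies where the fingers leave the gripper's body, on its centre line; the fingertips stand 66 mm ahead of it and the grasp point (between the pads) lies 47 mm ahead of it; z points along the fingers, y is the direction in which the jaws open and shut (so a half turn about z gives the same grasp; the last joint's range is limited). The gripper opens to 92 mm and grips with 3 to 60 N. Pads are 19 mm wide; open, the fingers measure 130 mm over their backs; the gripper's body (75 mm by 190 mm) begins 47 mm behind the grasp point.
Start: joints at [80.168, 28.699, -24.465, 88.831, 12.651, 65.22, -12.049], TCP at [0.274, -0.59, 0.292] pointing down, gripper open.
Joint ranges: [-164.97, 164.97], [-17.58, 116.51], [-87.97, 89.64], [11.32, 138.91], [-80.73, 260.73], [10.89, 115.49], [-147.41, 147.41]. Speed limits (degrees/s): [147.25, 147.25, 180, 180, 180, 180, 180].

### API

Orientations are given as a 3x3 rotation matrix whose columns are the frame's x, y, z axes.
In Python, from plant import arm gives the robot as it stands.
- The arm moves only by the tool play_rows, never from a script. Its argument "deltas" is a list of rows, each a list of 5 numbers: the shift along the tool's x, y, z in cm, then the turn about the tool's z in degrees, then the finger opening in cm, from 0 to 9.18. A call has 1 to 10 rows; each row is the pose to reach, as a shift and turn from the pose measured when the call began, along the tool's axes at that moment; what a row does not reach only later rows make up. A row lasts 1/12 s, in which the tool goes at most 41.7 mm and 7.16 degrees, less where a joint would pass 70% of its speed; a pose out of reach is approached as far as the arm can. A call with a gripper value outside its range is refused whole. The fingers move at their own pace and stop on an object; "newtons" is the grip in N (left out, the last holds). Time passes only in rows, so rows that repeat a pose let the fingers close. It gives the time, the measured TCP pose, the force and the opening at its end, in the units of the state.
- arm.sense(): the state, without advancing time (a new reading comes with each control period).
- arm.read_camera(name): name is "side" or "top" or "wrist"; returns (picture, depth): 420x560x3 uint8, red, green, blue; 420x560 float32, m along the optical axis (not along the pixel's ray), 0 where there is no reading.
- arm.get_calibration(name): a dict with "intrinsics" (3x3 intrinsics, pixels), "k1" (the pictures are not rectified: a ray, as slopes to the right and down, at radius r is drawn at 1 + k1 r^2 times it, then the intrinsics apply), "eye" and "orientation" of the camera in the world. Camera axes: x right, y down, z forward; pixel columns grow to the right and rows downward; lengths in m; the calibration is good to about 2 mm. A picture is of the moment at which its call begins: read the wrist's pose just before it. get_calibration takes no time and is no camera call; for the wrist camera it gives the pose at the moment of the call.
- arm.job_done(): hands the job in, once; it reports no verdict.
Trained networks look in the newest picture that a camera, given by its name, has taken for a name from the list of things; names that differ only in an ending like _2 or _b are one class to them, and where a whole thing is asked for, a point or a joint stands for the part that bears it (a point fixed in the world has none). Each returns a list of dicts, best first, with "conf" (0 to 1); they miss things now and then, are a little off and sometimes report something else, mostly with a low value. They report only what shows in the picture. A call takes as long as a camera call. They do not tell look-alikes from the thing itself.
- arm.search_frame(camera, thing): "location" ([row, column] in pixels, amid what is visible of it).
- arm.silhouettes(camera, thing): "pixels" (420x560 bool, what is visible of it) and "location" ([row, column] in pixels, amid what is visible of it).
- arm.pinpoint(camera, thing): "location" ([row, column] in pixels: a listed point, or the origin of a listed thing).
The state is a dict: "clock": time; "q": joint angles; "dq": joint speeds; "joint_torque": joint torques, N m; "tcp_pos": TCP position; "ee_rot": TCP orientation; "force": force on the tool from outside, world axes, zero at the start; "moment": the same for the moment, N m; "opening": finger opening in m.
Only numpy, scipy, OpenCV 4.12 (cv2) and the standard library are available. Lean on these libraries where they do the work, as an engineer would, in place of code of your own. Each camera call takes 0.05 s, during which the arm holds its last target.

## Working session

There is one attempt and no reset: what is moved stays moved. The work goes in short steps, Python scripts to look and compute and a tool call to move; the robot and the scene stay as the last step left them, time stands still between calls to the robot, and variables do not carry over. Pictures are saved under pics/ and viewed, and the job is handed in when it is done.

Besides the shell and the picture viewer there is one more tool, called after ">>>" as name([rows], argument=value, ...), one row to a line, values as JSON. play_rows: Moves the arm, as the interface text tells. Its arguments: {"type":"object","properties":{"deltas":{"type":"array"},"newtons":{"type":"number"}},"required":["deltas"]}

```bash
ls; mkdir -p pics
python3 - <<'E'
from plant import arm
import cv2
s=arm.sense();print({k:s[k] for k in('clock','q','tcp_pos','ee_rot','force','opening')})
for n in('top','side'):
    p,d=arm.read_camera(n);cv2.imwrite(f'pics/{n}0.png',p[:,:,::-1]);c=arm.get_calibration(n);print(n,c)
E
```

```text
pics
{'clock': 0.0, 'q': array([ 80.16628605,  28.75507435, -24.45289931,  88.88966404,
        12.65113936,  65.21855523, -12.04759543]), 'tcp_pos': array([ 0.27353547, -0.58903207,  0.29117681]), 'ee_rot': array([[ 9.06910579e-01,  4.21322504e-01, -7.41110010e-04],
       [ 4.21323149e-01, -9.06908857e-01,  1.76903342e-03],
       [ 7.32143585e-05, -1.91660193e-03, -9.99998161e-01]]), 'force': array([-0.68830837, -0.79052617,  0.00802942]), 'opening': 0.09182010427599}
top {'intrinsics': array([[541.52863185,   0.        , 278.16335063],
       [  0.        , 541.52863185, 212.90425155],
       [  0.        ,   0.        ,   1.        ]]), 'k1': -0.16689650617527302, 'eye': array([ 0.48486582, -0.01048405,  1.53316774]), 'orientation': array([[-0.00279029, -0.99916637,  0.04072812],
       [-0.99999045,  0.00292495,  0.003247  ],
       [-0.00336342, -0.04071867, -0.99916499]])}
side {'intrinsics': array([[404.90178143,   0.        , 275.89065903],
       [  0.        , 404.90178143, 204.97985504],
       [  0.        ,   0.        ,   1.        ]]), 'k1': 0.01776308345831473, 'eye': array([5.85259780e-04, 5.67917870e-01, 8.31650145e-01]), 'orientation': array([[-0.72701693, -0.44860939,  0.51980381],
       [-0.68656172,  0.48478744, -0.54186174],
       [-0.00891009, -0.75082006, -0.66044671]])}
```

View pics/top0.png

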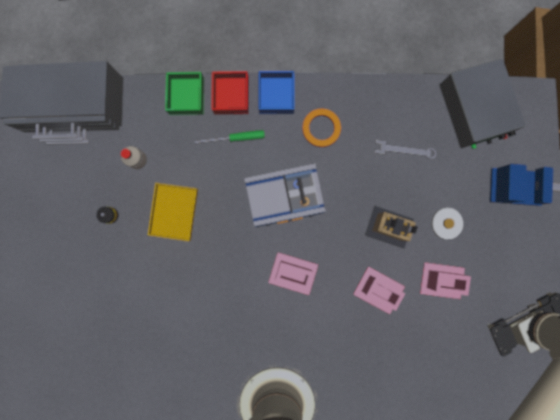

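View pics/side0.png

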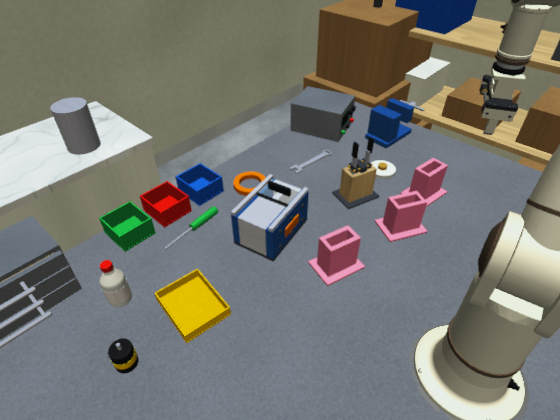

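```bash
cat > h.py <<'E'
import numpy as np,cv2
from plant import arm
def ray(c,rc):
    K=c['intrinsics'];x=(rc[1]-K[0,2])/K[0,0];y=(rc[0]-K[1,2])/K[1,1]
    rd=np.hypot(x,y);r=rd
    for _ in range(30): r=rd/(1+c['k1']*r*r)
    s=r/rd if rd>1e-12 else 1
    return np.array([x*s,y*s,1.])
def atz(c,rc,z):
    d=c['orientation']@ray(c,rc);return c['eye']+d*(z-c['eye'][2])/d[2]
def atdepth(c,rc,dep): return c['eye']+c['orientation']@(ray(c,rc)*dep)
def proj(c,p):
    v=c['orientation'].T@(np.asarray(p)-c['eye']);x,y=v[0]/v[2],v[1]/v[2];f=1+c['k1']*(x*x+y*y)
    K=c['intrinsics'];return np.array([K[1,1]*y*f+K[1,2],K[0,0]*x*f+K[0,2]])
def cloud(c,d):
    K=c['intrinsics'];h,w=d.shape
    u,v=np.meshgrid(np.arange(w),np.arange(h));x=(u-K[0,2])/K[0,0];y=(v-K[1,2])/K[1,1];rd=np.hypot(x,y);r=rd.copy()
    for _ in range(30): r=rd/(1+c['k1']*r*r)
    s=np.where(rd>1e-12,r/np.maximum(rd,1e-12),1)
    P=np.stack([x*s*d,y*s*d,d],-1);return P@c['orientation'].T+c['eye']
E
python3 - <<'E'
from h import *
ZS={'cover_tab':.141,'tongs_grip':.18,'tongs':.115,'stand_seat':.105,'stand':0,'tray':0,'fixture':0,'orange_sleeve':.01,'orange_sleeve_center':.04,'blue_sleeve':.01,'tongs_tips':.03}
for n in('top','side'):
    c=arm.get_calibration(n); p,d=arm.read_camera(n);np.savez(f'pics/{n}0.npz',p=p,d=d)
    for t,z in ZS.items():
        for r in arm.pinpoint(n,t)[:3]: print(n,t,round(r['conf'],2),np.round(r['location'],1),atz(c,r['location'],z).round(4))
    if n=='top':
        cv2.imwrite('pics/z1.png',cv2.resize(p[150:260,230:450,::-1],None,fx=3.6,fy=3.6,interpolation=cv2.INTER_CUBIC))
        P=cloud(c,d)
        h=P[:,:,2]; cv2.imwrite('pics/h.png',cv2.resize(np.clip(h[150:260,230:450]*1200,0,255).astype(np.uint8),None,fx=3.6,fy=3.6,interpolation=cv2.INTER_NEAREST))
    else: cv2.imwrite('pics/z2.png',cv2.resize(p[140:270,220:420,::-1],None,fx=4,fy=4,interpolation=cv2.INTER_CUBIC))
print(arm.sense()['clock'])
E
```

```text
top cover_tab 0.72 [187.4 295.9] [ 0.6073 -0.0519  0.141 ]
top tongs_grip 0.96 [223.9 404.2] [ 0.5114 -0.3236  0.18  ]
top tongs 0.66 [229.6 397.2] [ 0.4977 -0.3197  0.115 ]
top stand_seat 0.87 [297.2 386.2] [ 0.3187 -0.2915  0.105 ]
top stand_seat 0.78 [223.6 397.6] [ 0.5137 -0.3232  0.105 ]
top stand_seat 0.62 [275.2 290.2] [ 0.3788 -0.0371  0.105 ]
top stand 0.96 [290.9 378.4] [ 0.3247 -0.2897  0.    ]
top stand 0.95 [279.6 441.3] [ 0.3545 -0.473   0.    ]
top stand 0.81 [227.5 388.8] [ 0.5048 -0.3206  0.    ]
top tray 0.94 [213.1 175.2] [0.5477 0.2882 0.    ]
top fixture 0.93 [194.8 282.1] [ 0.5987 -0.0168  0.    ]
top orange_sleeve_center 0.48 [231.2 397.5] [ 0.4939 -0.3369  0.04  ]
top blue_sleeve 0.27 [215.7 177.3] [0.5399 0.2802 0.01  ]
top tongs_tips 0.65 [227.2 389.3] [ 0.5053 -0.3159  0.03  ]
top tongs_tips 0.3 [189.7 298.3] [ 0.6106 -0.0618  0.03  ]
side cover_tab 0.72 [185.7 279.5] [ 0.5916 -0.0634  0.141 ]
side tongs 0.68 [166.7 360.4] [ 0.4981 -0.3177  0.115 ]
side stand_seat 0.93 [168.4 357.7] [ 0.5061 -0.3173  0.105 ]
side stand_seat 0.84 [233.5 335.6] [ 0.3881 -0.0513  0.105 ]
side stand_seat 0.8 [198.1 409.8] [ 0.3216 -0.2995  0.105 ]
side stand 0.93 [193.6 426.1] [ 0.3413 -0.4796  0.    ]
side stand 0.88 [266.6 336.2] [ 0.3686 -0.0433  0.    ]
side stand 0.86 [194.3 353.6] [ 0.5083 -0.3206  0.    ]
side tray 0.72 [304.3 190.9] [0.5557 0.2922 0.    ]
side tray 0.32 [170.  383.6] [ 0.5087 -0.4974  0.    ]
side fixture 0.57 [226.7 272.9] [ 0.5954 -0.0384  0.    ]
side blue_sleeve 0.34 [231.3 273. ] [ 0.5751 -0.0177  0.01  ]
1.3
```

View pics/z1.png

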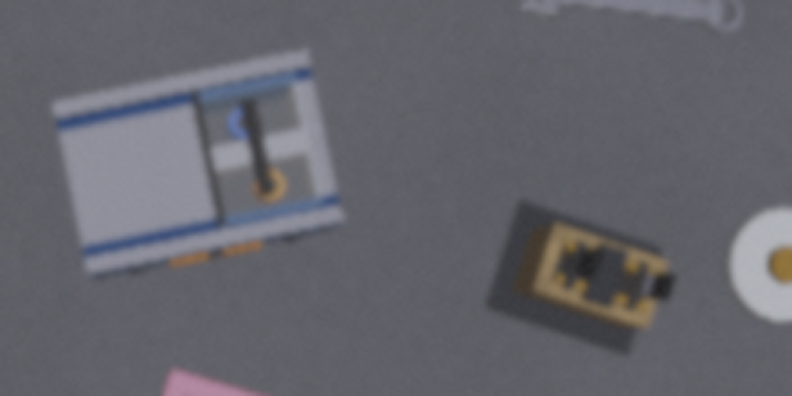

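View pics/z2.png

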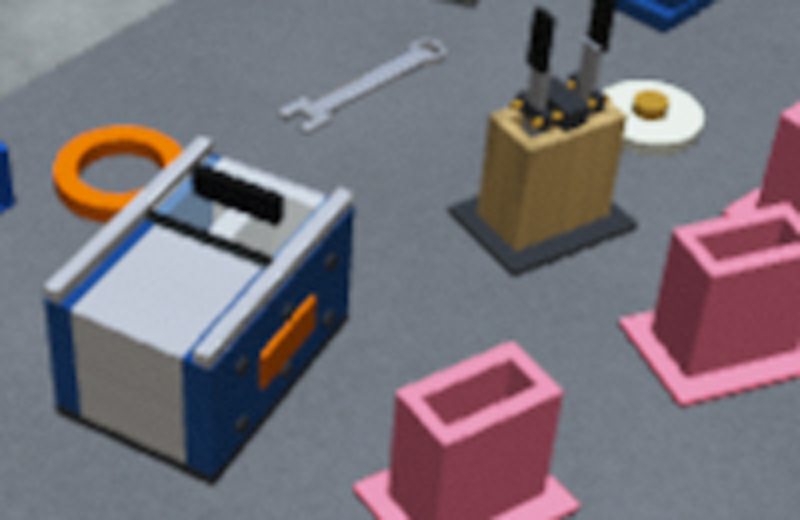

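View pics/h.png

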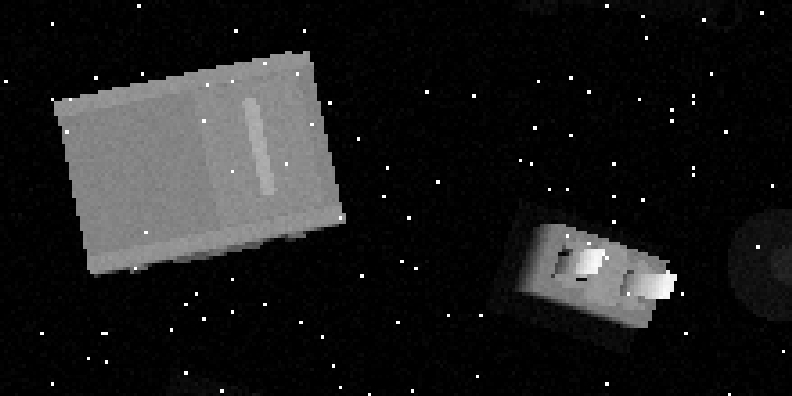

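```bash
cat > fit.py <<'E'
from h import *
def rect(P,m):
    q=P[m][:,:2].astype(np.float32);(cx,cy),(w,h),a=cv2.minAreaRect(q*1000)
    return np.round([cx,cy,w,h,a],1),len(q)
E
python3 - <<'E'
from fit import *
f=np.load('pics/top0.npz');c=arm.get_calibration('top');P=cloud(c,cv2.medianBlur(f['d'],3));p=f['p']
X,Y,Z=P[...,0],P[...,1],P[...,2]
fx=(abs(X-.59)<.1)&(abs(Y+.02)<.13)
print('bench z',np.median(Z[(abs(X-.45)<.03)&(abs(Y-.1)<.1)]))
for lo,hi in((.1,.15),(.116,.127),(.13,.15)):
    m=fx&(Z>lo)&(Z<hi);print(lo,rect(P,m),np.median(Z[m]))
m=fx&(Z>.13)&(Z<.15);print('tab mean',P[m].mean(0))
st=(abs(X-.505)<.06)&(abs(Y+.32)<.08)
for lo,hi in((.085,.13),(.1,.11),(.15,.22),(.006,.02)):
    m=st&(Z>lo)&(Z<hi);print('st',lo,rect(P,m),np.median(Z[m]) if m.any() else 0)
# grip individually
for sgn in(0,1):
    m=st&(Z>.185)&(Z<.22)&((Y>-.33) if sgn==0 else (Y<-.33));print('grip',m.sum(),P[m].mean(0) if m.any() else 0, rect(P,m) if m.sum()>3 else 0)
m=(abs(X-.55)<.1)&(abs(Y-.29)<.08)&(Z>.02)&(Z<.04);print('tray',rect(P,m),np.median(Z[m]))
# grip colour side
g=np.load('pics/side0.npz');c2=arm.get_calibration('side');Q=cloud(c2,cv2.medianBlur(g['d'],3))
X,Y,Z=Q[...,0],Q[...,1],Q[...,2]
st=(abs(X-.505)<.06)&(abs(Y+.32)<.08)
for lo,hi in((.1,.11),(.16,.2)):
    m=st&(Z>lo)&(Z<hi);print('side st',lo,rect(Q,m))
m=(abs(X-.59)<.1)&(abs(Y+.06)<.08)&(Z>.128)&(Z<.15);print('side tab',Q[m].mean(0),rect(Q,m))
for sgn in(0,1):
    m=st&(Z>.185)&(Z<.22)&((Y>-.33) if sgn==0 else (Y<-.33));print('grip',m.sum(),Q[m].mean(0),rect(Q,m))
E
```

```text
bench z 7.394129340621003e-05
0.1 (array([591.8, -23.9, 129.6, 191.2,  11.8]), 3567) 0.1149375684057179
0.116 (array([591.7, -23.1, 129.4, 189.6,  12. ]), 1545) 0.11870502649638426
0.13 (array([600.9, -66.2,  69.4,  10.3,  11.5]), 107) 0.14069375366237025
tab mean [ 0.60122493 -0.0659659   0.14004339]
st 0.085 (array([ 507.4, -321.1,   92.5,   53.4,   70.9]), 583) 0.10772639531081252
st 0.1 (array([ 507.5, -320.8,   91.4,   52.7,   70.5]), 269) 0.10499417758327279
st 0.15 (array([ 506.9, -320.8,   61. ,   16.5,   70.2]), 101) 0.18728980824792552
st 0.006 (array([ 508.9, -318.6,  118.2,   92.8,   71.8]), 488) 0.008473171194773754
grip 26 [ 0.51621556 -0.2952099   0.19802619] (array([ 515.6, -295.5,    7.4,   16.1,   62.9]), 26)
grip 27 [ 0.49855847 -0.34504238  0.19805809] (array([ 498.1, -346.4,    7.6,   15.7,   73.5]), 27)
tray (array([551.2, 293.3, 121.4, 148.7,  81.8]), 308) 0.026430581902804562
side st 0.1 (array([ 503.5, -321.6,   94.5,   53.2,   70.7]), 191)
side st 0.16 (array([ 504. , -321.8,   66.2,   20.1,   70.1]), 141)
side tab [ 0.59411557 -0.06327333  0.1369331 ] (array([596.5, -64.6,  70.3,  10.9,  12.9]), 136)
grip 37 [ 0.51236151 -0.29299512  0.19533815] (array([ 513.9, -293.9,    6.9,   18.8,   81.8]), 37)
grip 39 [ 0.49338323 -0.34614562  0.19540485] (array([ 494.9, -346.3,   18. ,    8. ,    1. ]), 39)
```

```bash
cat >> h.py <<'E'
def go(x,y,z,yaw=None):
    s=arm.sense();R=s['ee_rot'];d=R.T@(np.array([x,y,z])-s['tcp_pos'])*100
    y0=np.degrees(np.arctan2(R[1,0],R[0,0]));t=0 if yaw is None else -((yaw-y0+180)%360-180)
    print('delta cm',d.round(2),'turn',round(t,2),'| tcp',s['tcp_pos'].round(4),'yaw',round(y0,2),'F',s['force'].round(1),'op',round(s['opening'],4),'t',round(s['clock'],2), 'z',R[:,2].round(4))
E
python3 -c "
from h import *
go(.607,-.1017,.33,12)"
```

```text
delta cm [ 50.77 -30.21  -3.78] turn 12.91 | tcp [ 0.2738 -0.5895  0.2922] yaw 24.91 F [-0.2  0.7 -1.4] op 0.092 t 1.3 z [ 0.e+00  1.e-04 -1.e+00]
```

>>> play_rows([
  [0, 0, -4, 0, 0],
  [20, -12, -4, 6.5, 0],
  [50.8, -30.2, -4, 12.9, 0],
  [50.8, -30.2, -4, 12.9, 0],
  [50.8, -30.2, -4, 12.9, 0],
  [50.8, -30.2, -4, 12.9, 0],
  [50.8, -30.2, -4, 12.9, 0],
  [50.8, -30.2, -4, 12.9, 0],
  [50.8, -30.2, -4, 12.9, 0],
  [50.8, -30.2, -4, 12.9, 0],
], newtons=20)

```text
clock: 2.13
tcp_pos: [0.4862, -0.2781, 0.3326]
ee_rot: [[0.978, 0.208, 0.001], [0.208, -0.978, -0.001], [0.0, 0.001, -1.0]]
force: [0.8, -0.8, -0.0]
opening: 0.0298
```

```bash
python3 -c "
from h import *
go(.607,-.1017,.25,12)"
```

```text
delta cm [ 15.48 -14.75   8.25] turn 0.0 | tcp [ 0.4862 -0.2781  0.3326] yaw 12.0 F [ 0.8 -0.8 -0. ] op 0.0298 t 2.13 z [ 5.e-04 -7.e-04 -1.e+00]
```

>>> play_rows([
  [15.5, -14.7, 0, 0, 0],
  [15.5, -14.7, 0, 0, 0],
  [15.5, -14.7, 0, 0, 0],
  [15.5, -14.7, 0, 0, 0],
  [15.5, -14.7, 0, 0, 0],
  [15.5, -14.7, 2, 0, 0],
  [15.5, -14.7, 2, 0, 0],
  [15.5, -14.7, 2, 0, 0],
])

```text
clock: 2.8
tcp_pos: [0.6068, -0.1013, 0.3115]
ee_rot: [[0.978, 0.21, -0.002], [0.21, -0.978, -0.0], [-0.002, -0.0, -1.0]]
force: [-0.2, -0.1, 0.4]
opening: 0.0003
```

```bash
python3 -c "
from fit import *
go(.607,-.1017,.194,12)
c=arm.get_calibration('wrist');p,d=arm.read_camera('wrist');np.savez('pics/w1.npz',p=p,d=d);cv2.imwrite('pics/w1.png',p[:,:,::-1])
P=cloud(c,cv2.medianBlur(d,3));X,Y,Z=P[...,0],P[...,1],P[...,2]
print(c['eye'],c['orientation'][:,2])
fx=(abs(X-.59)<.1)&(abs(Y+.02)<.13)
for lo,hi in((.1,.15),(.116,.127),(.13,.15)):
    m=fx&(Z>lo)&(Z<hi);print(lo,rect(P,m),np.median(Z[m]))
"
```

```text
delta cm [ 0.03  0.05 11.75] turn 0.12 | tcp [ 0.6068 -0.1013  0.3115] yaw 12.12 F [-0.2 -0.1  0.4] op 0.0003 t 2.8 z [-2.e-03 -4.e-04 -1.e+00]
[ 0.68044462 -0.08619863  0.40267754] [-0.27307424 -0.05836248 -0.96022095]
0.1 (array([589.4, -22.2, 129.3, 190.7,  11.4]), 28384) 0.11450925518901764
0.116 (array([588.9, -22.5, 128.2, 189.6,  11.4]), 6255) 0.12049202929924757
0.13 (array([598.6, -65.4,  69.4,  10.4,  11.9]), 1122) 0.13947280568153508
```

View pics/w1.png

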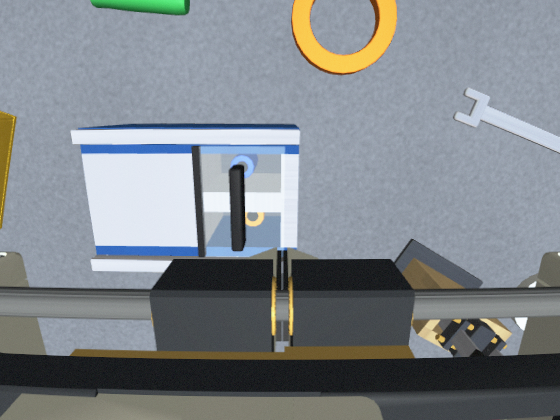

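>>> play_rows([
  [0, 0, 4, 0.6, 0],
  [0, 0, 8, 0.6, 0],
  [0, 0, 10.5, 0.6, 0],
  [0, 0, 11.7, 0.6, 0],
  [0, 0, 11.7, 0.6, 0],
  [0, 0, 11.7, 0.6, 0],
])

```text
clock: 3.35
tcp_pos: [0.6073, -0.1042, 0.1964]
ee_rot: [[0.981, 0.196, 0.0], [0.196, -0.981, -0.002], [-0.0, 0.002, -1.0]]
force: [0.3, 0.5, 0.5]
opening: 0.0005
```

>>> play_rows([
  [0, -1, 0, 0, 0],
  [0, -2, 0, 0, 0],
  [0, -3, 0, 0, 0],
  [0, -4, 0, 0, 0],
  [0, -5, 0, 0, 0],
  [0, -6, 0, 0, 0],
  [0, -7, 0, 0, 0],
  [0, -8, 0, 0, 0],
  [0, -8.5, 0, 0, 0],
  [0, -8.5, 0, 0, 0],
])

```text
clock: 4.18
tcp_pos: [0.5912, -0.0178, 0.1983]
ee_rot: [[0.98, 0.199, 0.003], [0.199, -0.98, -0.001], [0.003, 0.002, -1.0]]
force: [-0.5, -0.3, 4.4]
opening: 0.0004
```

```bash
cat > tab.py <<'E'
from fit import *
s=arm.sense();print(s['tcp_pos'].round(4),s['force'].round(1))
c0=np.array([.5895,-.0225]);a=np.radians(11.5)
for n in('top','wrist','side'):
    c=arm.get_calibration(n);p,d=arm.read_camera(n);cv2.imwrite(f'pics/tab_{n}_{s["clock"]:.2f}.png',p[:,:,::-1])
    P=cloud(c,cv2.medianBlur(d,3));X,Y,Z=P[...,0],P[...,1],P[...,2]
    dk=p.max(-1)<60
    m=(abs(X-.59)<.1)&(abs(Y+.02)<.13)&(Z>.13)&(Z<.145)&dk
    if m.sum()>5:
        q=rect(P,m);r=q[0][:2]/1000-c0;print(n,q,'yf',-np.sin(a)*r[0]+np.cos(a)*r[1])
    print(n,arm.pinpoint(n,'cover_tab')[:1])
E
python3 tab.py; ls pics
```

```text
[ 0.5912 -0.0178  0.1983] [-0.5 -0.3  4.4]
top [{'location': [227.7, 387.3], 'conf': 0.35}]
wrist (array([609. ,  -5.7,  24.3,  24.3,  11.5]), 952) yf 0.012575060316494599
wrist []
side (array([570.5,  -3.2,  43.5,   8.7,  11.8]), 72) yf 0.022700537553108757
side [{'location': [198.3, 266.3], 'conf': 0.78}]
h.png
side0.npz
side0.png
tab_side_4.18.png
tab_top_4.18.png
tab_wrist_4.18.png
top0.npz
top0.png
w1.npz
w1.png
z1.png
z2.png
```

>>> play_rows([
  [0, -0.6, 0.1, 0, 0],
  [0, -1.2, 0.1, 0, 0],
  [0, -1.6, 0.1, 0, 0],
  [0, -1.8, 0.1, 0, 0],
  [0, -1.8, 0.1, 0, 0],
])

```text
clock: 4.9
tcp_pos: [0.5868, -0.0022, 0.1958]
ee_rot: [[0.981, 0.196, 0.0], [0.196, -0.981, -0.002], [-0.0, 0.002, -1.0]]
force: [-1.4, -1.0, 5.7]
opening: 0.0005
```

```bash
python3 tab.py
```

```text
[ 0.5868 -0.0022  0.1958] [-1.4 -1.   5.7]
top []
wrist (array([605.6,  11.7,  24.3,  25.8,  12.2]), 933) yf 0.030303601153915487
wrist []
side (array([565. ,  14.7,  39.5,   7.5,  12.3]), 67) yf 0.0413377134051162
side [{'location': [201.8, 262.0], 'conf': 0.62}]
```

>>> play_rows([
  [0, -0.3, 0, 0, 0],
  [0, -0.5, 0, 0, 0],
  [0, -0.5, 0, 0, 0],
])

```text
clock: 5.45
tcp_pos: [0.5865, -0.0008, 0.1958]
ee_rot: [[0.981, 0.193, 0.001], [0.193, -0.981, -0.006], [-0.0, 0.006, -1.0]]
force: [1.9, -7.9, 3.9]
opening: 0.0005
```

>>> play_rows([
  [0, 1.0, 0, 0, 0],
  [0, 1.0, -3, 0, 2],
  [0, 1.0, -7, 0, 9.18],
  [0, 1.0, -11, 0, 9.18],
  [0, 1.0, -15, 0, 9.18],
  [0, 1.0, -15, 0, 9.18],
])

```text
clock: 5.95
tcp_pos: [0.5916, -0.0085, 0.354]
ee_rot: [[0.981, 0.194, 0.013], [0.194, -0.981, -0.006], [0.012, 0.008, -1.0]]
force: [1.2, 0.3, 0.7]
opening: 0.0292
```

```bash
python3 tab.py; python3 -c "
from h import *
go(.505,-.3215,.35,-19.4)"
```

```text
[ 0.5916 -0.0085  0.354 ] [1.2 0.3 0.7]
top []
wrist (array([581.9,  16.1,  69.2,   8.6,  11.6]), 336) yf 0.039340289899934724
wrist [{'location': [203.3, 247.6], 'conf': 0.59}]
side (array([578.3,  18.9,  67.2,   7.6,  12.6]), 115) yf 0.04280180363677497
side [{'location': [205.0, 263.3], 'conf': 0.62}]
delta cm [-14.09  28.98  -0.43] turn 30.54 | tcp [ 0.5872 -0.01    0.3437] yaw 11.14 F [-0.2  0.3 -0.5] op 0.0532 t 6.25 z [-0.0027 -0.0056 -1.    ]
```

>>> play_rows([
  [-14.1, 29, -0.5, 30.5, 9.18],
  [-14.1, 29, -0.5, 30.5, 9.18],
  [-14.1, 29, -0.5, 30.5, 9.18],
  [-14.1, 29, -0.5, 30.5, 9.18],
  [-14.1, 29, -0.5, 30.5, 9.18],
  [-14.1, 29, -0.5, 30.5, 9.18],
  [-14.1, 29, -0.5, 30.5, 9.18],
  [-14.1, 29, -0.5, 30.5, 9.18],
  [-14.1, 29, -0.5, 30.5, 9.18],
  [-14.1, 29, -0.5, 30.5, 9.18],
])

```text
clock: 7.08
tcp_pos: [0.503, -0.3243, 0.3485]
ee_rot: [[0.942, -0.337, -0.006], [-0.337, -0.942, -0.004], [-0.004, 0.006, -1.0]]
force: [0.4, -0.5, 0.2]
opening: 0.0922
```

```bash
cat > tg.py <<'E'
from fit import *
go(.505,-.3215,.227,-19.4)
c=arm.get_calibration('wrist');p,d=arm.read_camera('wrist');t=arm.sense()['clock'];cv2.imwrite(f'pics/tg{t:.2f}.png',p[:,:,::-1]);print(f'pics/tg{t:.2f}.png')
P=cloud(c,cv2.medianBlur(d,3));X,Y,Z=P[...,0],P[...,1],P[...,2]
st=(abs(X-.505)<.06)&(abs(Y+.32)<.08)
for lo,hi in((.095,.11),(.09,.13),(.155,.21),(.195,.21)):
    m=st&(Z>lo)&(Z<hi);print('st',lo,rect(P,m) if m.any() else 0,np.median(Z[m]) if m.any() else 0)
for z,t in((.18,'tongs_grip'),(.115,'tongs'),(.105,'stand_seat')):
    for r in arm.pinpoint('wrist',t)[:2]: print(t,r['conf'],r['location'],atz(c,r['location'],z))
E
python3 tg.py
```

```text
delta cm [ 0.15 -0.4  12.15] turn -0.27 | tcp [ 0.503  -0.3243  0.3485] yaw -19.67 F [ 0.4 -0.5  0.2] op 0.0922 t 7.08 z [-0.0059 -0.0039 -1.    ]
pics/tg7.13.png
st 0.095 (array([ 505.2, -320.4,   90.7,   53.1,   71.4]), 1756) 0.10362362874185613
st 0.09 (array([ 505.3, -320.4,   90.7,   53.1,   71.3]), 3595) 0.1045233279533394
st 0.155 (array([ 505.2, -320.5,   60.8,   19. ,   71.4]), 972) 0.19298185009541882
st 0.195 (array([ 505.1, -320.7,   60.2,   18.9,   71.4]), 467) 0.20153727106034933
tongs_grip 0.76 [208.7, 277.4] [ 0.50564264 -0.32313789  0.18      ]
tongs 0.72 [191.3, 274.4] [ 0.50604701 -0.31965689  0.115     ]
stand_seat 0.81 [269.7, 453.5] [ 0.35479806 -0.47391051  0.105     ]
stand_seat 0.78 [338.6, 302.3] [ 0.32871991 -0.28922704  0.105     ]
```

View pics/tg7.13.png

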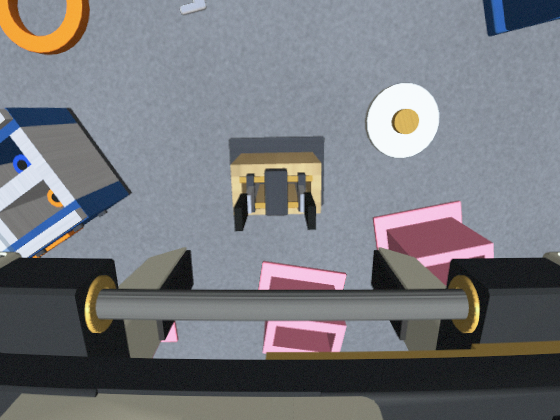

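```bash
python3 -c "
from h import *
go(.5052,-.3205,.227,-18.6)"
```

```text
delta cm [1.00e-02 3.00e-02 1.23e+01] turn -0.58 | tcp [ 0.5056 -0.3196  0.35  ] yaw -19.18 F [-0.2  0.6 -0.4] op 0.0921 t 7.28 z [-0.0034 -0.004  -1.    ]
```

>>> play_rows([
  [0, 0, 4, -0.6, 9.18],
  [0, 0, 8, -0.6, 9.18],
  [0, 0, 11, -0.6, 9.18],
  [0, 0, 12.3, -0.6, 9.18],
  [0, 0, 12.3, -0.6, 9.18],
  [0, 0, 12.3, -0.6, 9.18],
  [0, 0, 12.3, -0.6, 9.18],
])

```text
clock: 7.87
tcp_pos: [0.5069, -0.3202, 0.2293]
ee_rot: [[0.948, -0.318, -0.0], [-0.318, -0.948, -0.006], [0.002, 0.006, -1.0]]
force: [0.3, -0.2, -0.5]
opening: 0.0915
```

```bash
python3 -c "
from h import *
go(.5052,-.3205,.227,-18.6)"
```

```text
delta cm [-0.16  0.08  0.23] turn 0.07 | tcp [ 0.5069 -0.3202  0.2293] yaw -18.53 F [ 0.3 -0.2 -0.5] op 0.0915 t 7.87 z [-1.0e-04 -5.8e-03 -1.0e+00]
```

>>> play_rows([
  [-0.1, 0.1, 0.2, 0, 7],
  [-0.1, 0.1, 0.2, 0, 6.2],
  [-0.1, 0.1, 0.2, 0, 5.8],
  [-0.1, 0.1, 0.2, 0, 5.4],
  [-0.1, 0.1, 0.2, 0, 5.4],
  [-0.1, 0.1, 0.2, 0, 5.4],
  [-0.1, 0.1, 0.2, 0, 5.4],
], newtons=25)

```text
clock: 8.45
tcp_pos: [0.5058, -0.3207, 0.2275]
ee_rot: [[0.948, -0.318, 0.0], [-0.318, -0.948, -0.006], [0.002, 0.005, -1.0]]
force: [-0.1, 0.6, 1.8]
opening: 0.0549
```

```bash
python3 -c "
from h import *
go(.5052,-.3205,.227,-18.6)"
```

```text
delta cm [-0.07  0.    0.05] turn 0.08 | tcp [ 0.5058 -0.3207  0.2275] yaw -18.52 F [-0.1  0.6  1.8] op 0.0549 t 8.45 z [ 3.0e-04 -5.6e-03 -1.0e+00]
```

>>> play_rows([
  [0, 0, 0, 0, 5.35],
  [0, 0, 0, 0, 5.35],
  [0, 0, -1, 0, 5.35],
  [0, 0, -3, 0, 5.35],
  [0, 0, -6, 0, 5.35],
  [0, 0, -9, 0, 5.35],
  [0, 0, -12, 0, 5.35],
  [0, 0, -15, 0, 5.35],
  [0, 0, -15, 0, 5.35],
], newtons=30)

```text
clock: 9.2
tcp_pos: [0.5082, -0.3208, 0.3851]
ee_rot: [[0.948, -0.318, 0.01], [-0.318, -0.948, -0.012], [0.013, 0.008, -1.0]]
force: [1.9, -0.8, 0.1]
opening: 0.0533
```

```bash
python3 -c "
from h import *
for n in ('side','top'):
    p,d=arm.read_camera(n);cv2.imwrite('pics/lift_'+n+'.png',p[:,:,::-1])
    for r in arm.silhouettes(n,'tongs')[:1]: print(r['conf'],r['location'])
go(.56,-.067,.38,11.6)
"
```

```text
0.66 [115.4, 368.9]
0.21 [230.0, 381.2]
delta cm [ -2.82 -25.7   -0.48] turn -30.13 | tcp [ 0.505  -0.3197  0.3765] yaw -18.53 F [ 0.1  0.3 -1.6] op 0.0536 t 9.4 z [-0.0016 -0.0048 -1.    ]
```

View pics/lift_side.png

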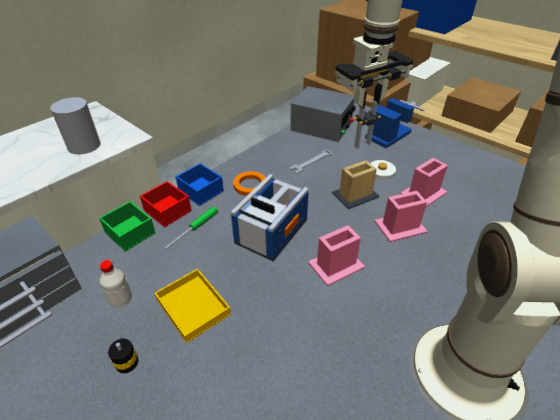

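```bash
cat > sl.py <<'E'
from fit import *
import sys
c0=np.array([.5895,-.0225]);a=np.radians(11.5);R=np.array([[np.cos(a),-np.sin(a)],[np.sin(a),np.cos(a)]])
for n in sys.argv[1:]:
    c=arm.get_calibration(n);p,d=arm.read_camera(n);cv2.imwrite(f'pics/sl_{n}.png',p[:,:,::-1])
    P=cloud(c,d);hsv=cv2.cvtColor(p,cv2.COLOR_RGB2HSV)
    rel=(P[...,:2]-c0)@R
    for nm,lo,hi,s in(('orange',5,25,-1),('blue',100,125,1)):
        m=(hsv[...,0]>=lo)&(hsv[...,0]<=hi)&(hsv[...,1]>110)&(hsv[...,2]>60)&(abs(rel[...,0]-s*.026)<.02)&(abs(rel[...,1]+.045)<.04)&(P[...,2]<.095)
        mt=m&(P[...,2]>.06)&(P[...,2]<.08)
        print(n,nm,m.sum(),mt.sum())
        if mt.sum()>5:
            q=rect(P,mt);print(q,'rel',((q[0][:2]/1000-c0)@R).round(4),'z',np.median(P[mt][:,2]))
    for t,z in(('orange_sleeve_center',.04),('orange_sleeve',.01)):
        for r in arm.pinpoint(n,t)[:2]:
            w=atz(c,r['location'],z);print(t,r['conf'],w.round(4),((w[:2]-c0)@R).round(4))
    # fixture check
    m=(abs(P[...,0]-.59)<.1)&(abs(P[...,1]+.02)<.13)&(P[...,2]>.1)&(P[...,2]<.15);print('fixture',rect(P,m))
E
python3 sl.py top; python3 -c "
import cv2;p=cv2.imread('pics/sl_top.png');cv2.imwrite('pics/slz.png',cv2.resize(p[160:235,240:340],None,fx=7,fy=7,interpolation=cv2.INTER_NEAREST))"
```

```text
top orange 72 57
(array([578.1, -78.5,  19.6,  21.6,   1.2]), 57) rel [-0.0223 -0.0526] z 0.07081312741166501
top blue 90 61
(array([628.8, -58.6,  28.6,  41.8,  12.1]), 61) rel [ 0.0313 -0.0432] z 0.07090632409898623
orange_sleeve_center 0.73 [0.5441 0.2875 0.04  ] [0.0173 0.3128]
orange_sleeve_center 0.42 [ 0.5773 -0.0743  0.04  ] [-0.0223 -0.0484]
orange_sleeve 0.49 [ 0.5778 -0.0745  0.01  ] [-0.0218 -0.0486]
orange_sleeve 0.42 [0.5444 0.485  0.01  ] [0.057  0.5063]
fixture (array([591.7, -23.6, 129.5, 190.2,  11.7]), 2894)
```

View pics/slz.png

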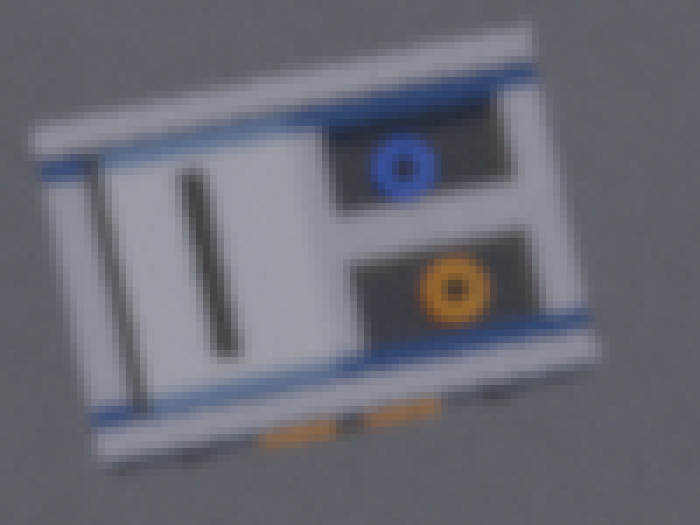

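```bash
python3 -c "
from h import *
c=arm.get_calibration('top');w=atz(c,(200.9,304.5),.07);print(w)
go(.54,-.085,.38,11.5)"
```

```text
[ 0.576827   -0.07712582  0.07      ]
delta cm [ -4.14 -23.35  -0.52] turn -30.03 | tcp [ 0.5051 -0.3196  0.3758] yaw -18.53 F [ 0.9  0.1 -0.4] op 0.0531 t 9.55 z [-0.0024 -0.0039 -1.    ]
```

>>> play_rows([
  [-0.5, -2.5, -0.5, -3, 5.35],
  [-1, -5, -0.5, -7, 5.35],
  [-1.5, -8, -0.5, -11, 5.35],
  [-2, -11, -0.5, -15, 5.35],
  [-2.5, -14, -0.5, -19, 5.35],
  [-3, -17, -0.5, -23, 5.35],
  [-3.5, -20, -0.5, -27, 5.35],
  [-4, -22.5, -0.5, -30, 5.35],
  [-4.1, -23.3, -0.5, -30, 5.35],
  [-4.1, -23.3, -0.5, -30, 5.35],
])

```text
clock: 10.38
tcp_pos: [0.5403, -0.0822, 0.3794]
ee_rot: [[0.979, 0.204, -0.003], [0.204, -0.979, -0.003], [-0.003, 0.002, -1.0]]
force: [0.3, -0.8, -0.8]
opening: 0.0536
```

```bash
python3 sl.py wrist; python3 -c "
from h import *
go(.575,-.076,.38,11.5)"
```

```text
wrist orange 290 263
(array([575.7, -77. ,  22.3,  22.3,  12.4]), 263) rel [-0.0244 -0.0507] z 0.06859504676400185
wrist blue 616 352
(array([626.4, -61.2,  29.7,  67.4,  11.6]), 352) rel [ 0.0284 -0.0453] z 0.06858126141585838
orange_sleeve_center 0.85 [ 0.573  -0.0784  0.04  ] [-0.0273 -0.0515]
orange_sleeve 0.53 [ 0.575  -0.0762  0.01  ] [-0.0249 -0.0498]
fixture (array([589.3, -22.5, 127.4, 190.6,  11.7]), 19334)
delta cm [ 3.67 -0.45 -0.09] turn -0.18 | tcp [ 0.5399 -0.0876  0.3793] yaw 11.32 F [-0.3 -0.7 -0.6] op 0.054 t 10.53 z [-0.0035 -0.0047 -1.    ]
```

View pics/sl_wrist.png

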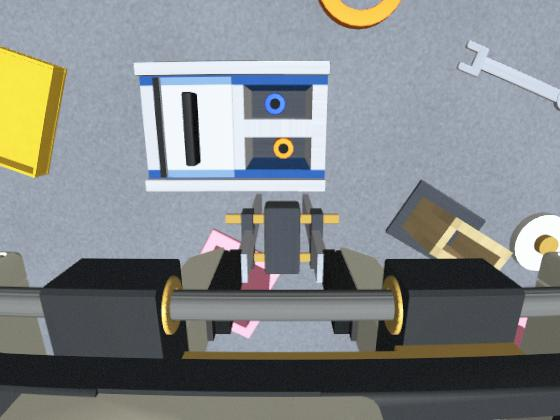

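```bash
cat > tip.py <<'E'
from fit import *
s=arm.sense();R=s['ee_rot'];c=arm.get_calibration('wrist');p,d=arm.read_camera('wrist')
P=(cloud(c,cv2.medianBlur(d,3))-s['tcp_pos'])@R
for lo,hi in((.085,.1),(.1,.12),(.12,.14),(.14,.16),(.16,.18),(.18,.205)):
    m=(abs(P[...,0])<.03)&(abs(P[...,1])<.04)&(P[...,2]>lo)&(P[...,2]<hi)
    if m.sum()>5: q=P[m];print(lo,m.sum(),'x',np.percentile(q[:,0],[2,98]).round(4),'y',np.percentile(q[:,1],[2,98]).round(4), 'zmax',q[:,2].max().round(4))
E
python3 tip.py
python3 -c "
from h import *
go(.5757,-.0768,.38,11.5)"
```

```text
0.085 277 x [-0.0081  0.0073] y [-0.0222  0.0231] zmax 0.1
0.1 4128 x [-0.0203  0.0212] y [-0.0289  0.0299] zmax 0.1199
0.12 89 x [-0.0085  0.0211] y [-0.0175  0.0184] zmax 0.14
0.14 117 x [-0.0086  0.008 ] y [-0.0211  0.0221] zmax 0.1599
0.16 103 x [-0.0006  0.0075] y [-0.0224  0.0231] zmax 0.1796
0.18 138 x [-0.0073  0.0075] y [-0.0224  0.023 ] zmax 0.2001
delta cm [ 3.73 -0.39 -0.08] turn -0.23 | tcp [ 0.5399 -0.0879  0.3794] yaw 11.27 F [-0.7  0.8 -0.4] op 0.0533 t 10.58 z [-0.0033 -0.0047 -1.    ]
```

>>> play_rows([
  [1, -0.1, 0, 0, 5.35],
  [2.2, -0.2, 0, -0.2, 5.35],
  [3.2, -0.4, 0, -0.2, 5.35],
  [3.75, -0.4, 0, -0.2, 5.35],
  [3.75, -0.4, 0, -0.2, 5.35],
  [3.75, -0.4, 0, -0.2, 5.35],
  [3.75, -0.4, 0, -0.2, 5.35],
  [3.75, -0.4, 0, -0.2, 5.35],
])

```text
clock: 11.25
tcp_pos: [0.5755, -0.0769, 0.3791]
ee_rot: [[0.98, 0.199, -0.004], [0.199, -0.98, -0.005], [-0.005, 0.004, -1.0]]
force: [0.2, 0.1, -1.6]
opening: 0.0537
```

```bash
cp h.py h2.py; python3 sl.py wrist;python3 -c "
from h import *
s=arm.sense();R=s['ee_rot'];print('tips at',s['tcp_pos']+R@[-.0002,.0003,.2])
go(.5757,-.0768,.24,11.5)"
```

```text
wrist orange 228 210
(array([574.5, -77.5,  18.5,  22.8,  10.8]), 210) rel [-0.0257 -0.0509] z 0.06853452994855985
wrist blue 305 254
(array([622.5, -57.8,  22.1,  22. ,  64.9]), 254) rel [ 0.0253 -0.0412] z 0.06864938263710435
orange_sleeve_center 0.75 [ 0.5713 -0.0774  0.04  ] [-0.0287 -0.0501]
orange_sleeve_center 0.23 [ 0.5806 -0.0751  0.04  ] [-0.0192 -0.0498]
orange_sleeve 0.55 [ 0.577  -0.0785  0.01  ] [-0.0234 -0.0524]
fixture (array([590. , -22.2, 128.1, 191.3,  11.7]), 16459)
tips at [ 0.57483829 -0.07817941  0.17931649]
delta cm [ 0.07 -0.06 13.93] turn -0.05 | tcp [ 0.5756 -0.0768  0.3793] yaw 11.45 F [-0.2  0.1 -0.1] op 0.0536 t 11.4 z [-0.0033 -0.005  -1.    ]
```

View pics/sl_wrist.png

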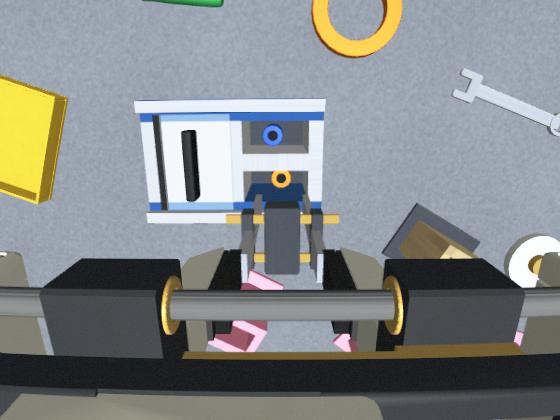

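>>> play_rows([
  [0.1, -0.15, 2, 0, 5.35],
  [0.1, -0.15, 4, 0, 5.35],
  [0.1, -0.15, 6, 0, 5.35],
  [0.1, -0.15, 7.5, 0, 5.35],
  [0.1, -0.15, 9, 0, 5.35],
  [0.1, -0.15, 10, 0, 5.35],
  [0.1, -0.15, 10, 0, 5.35],
  [0.1, -0.15, 10, 0, 5.35],
])

```text
clock: 12.07
tcp_pos: [0.5759, -0.0757, 0.2793]
ee_rot: [[0.98, 0.199, -0.004], [0.199, -0.98, -0.005], [-0.005, 0.004, -1.0]]
force: [-0.2, 0.6, -1.8]
opening: 0.0534
```

```bash
python3 -c "
from h import *
s=arm.sense();R=s['ee_rot'];print('tips at',s['tcp_pos']+R@[-.0002,.0003,.2])
go(.5757,-.0768,.238,11.5)
c=arm.get_calibration('wrist');p,d=arm.read_camera('wrist');cv2.imwrite('pics/in1.png',p[:,:,::-1])"
```

```text
tips at [ 0.57496836 -0.0770405   0.07929425]
delta cm [-0.02  0.08  4.13] turn -0.05 | tcp [ 0.5759 -0.0757  0.2793] yaw 11.45 F [-0.2  0.6 -1.8] op 0.0534 t 12.07 z [-0.0039 -0.0049 -1.    ]
```

View pics/in1.png

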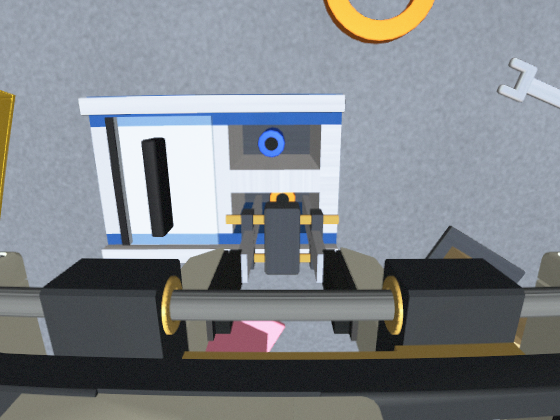

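>>> play_rows([
  [0, 0, 1, 0, 5.35],
  [0, 0, 2, 0, 5.35],
  [0, 0, 3, 0, 5.35],
  [0, 0, 3.7, 0, 5.35],
  [0, 0, 4.1, 0, 5.35],
  [0, 0, 4.1, 0, 5.35],
  [0, 0, 4.1, 0, 5.35],
])

```text
clock: 12.7
tcp_pos: [0.5762, -0.0758, 0.2387]
ee_rot: [[0.98, 0.199, -0.003], [0.199, -0.98, -0.005], [-0.004, 0.004, -1.0]]
force: [0.5, -0.2, -0.8]
opening: 0.0537
```

>>> play_rows([
  [0, 0, 0, 0, 5.0],
  [0, 0, 0, 0, 4.6],
  [0, 0, 0, 0, 4.3],
  [0, 0, 0, 0, 4.0],
  [0, 0, 0, 0, 3.8],
  [0, 0, 0, 0, 3.8],
  [0, 0, 0, 0, 3.8],
  [0, 0, 0, 0, 3.8],
], newtons=30)

```text
clock: 13.37
tcp_pos: [0.5765, -0.0759, 0.2391]
ee_rot: [[0.98, 0.199, -0.002], [0.199, -0.98, -0.005], [-0.003, 0.004, -1.0]]
force: [-0.5, -1.1, 1.3]
opening: 0.0381
```

>>> play_rows([
  [0, 0, 0, 0, 3.4],
  [0, 0, 0, 0, 3.4],
  [0, 0, 0, 0, 3.4],
])

```text
clock: 13.62
tcp_pos: [0.5765, -0.0758, 0.2392]
ee_rot: [[0.98, 0.199, -0.002], [0.199, -0.98, -0.005], [-0.003, 0.005, -1.0]]
force: [0.1, 0.3, 1.1]
opening: 0.0367
```

```bash
python3 -c "
from h import *
s=arm.sense();print(s['opening'])
c=arm.get_calibration('wrist');p,d=arm.read_camera('wrist');cv2.imwrite('pics/in2.png',p[:,:,::-1])
p,d=arm.read_camera('side');cv2.imwrite('pics/in2s.png',cv2.resize(p[100:280,200:400,::-1],None,fx=3.5,fy=3.5))"
```

```text
0.03667368485795586
```

View pics/in2.png

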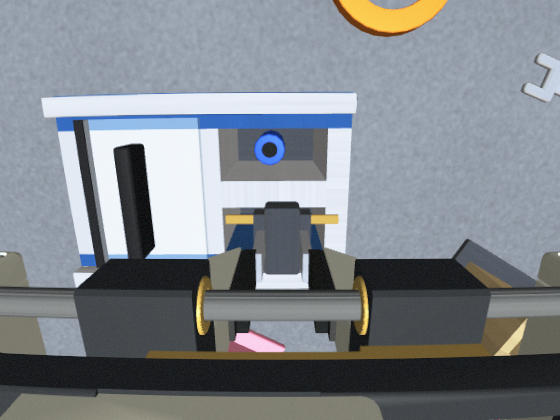

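View pics/in2s.png

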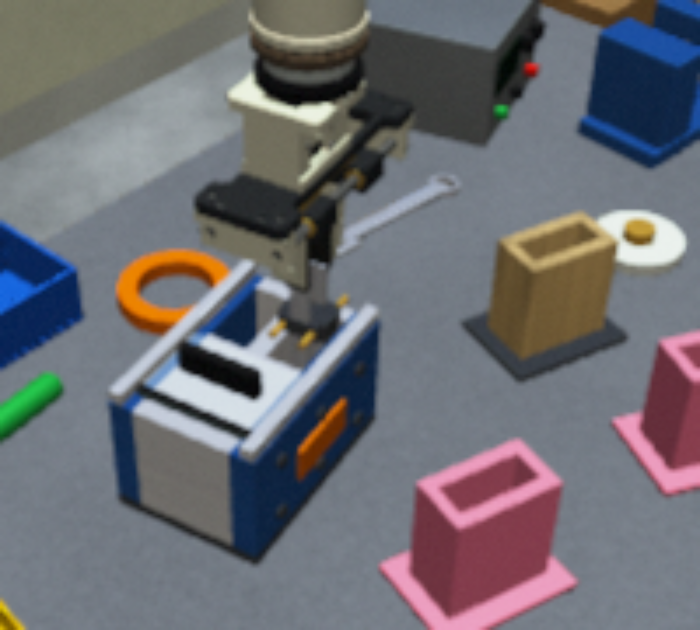

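>>> play_rows([
  [0, 0, 0, 0, 3.4],
  [0, 0, 0, 0, 3.4],
  [0, 0, 0, 0, 3.4],
])

```text
clock: 13.97
tcp_pos: [0.5766, -0.0758, 0.2391]
ee_rot: [[0.98, 0.199, -0.002], [0.199, -0.98, -0.005], [-0.003, 0.004, -1.0]]
force: [0.8, 0.2, -0.2]
opening: 0.0365
```

>>> play_rows([
  [0, 0, -1, 0, 3.4],
  [0, 0, -2, 0, 3.4],
  [0, 0, -4, 0, 3.4],
  [0, 0, -6, 0, 3.4],
  [0, 0, -8, 0, 3.4],
  [0, 0, -8, 0, 3.4],
  [0, 0, -8, 0, 3.4],
])

```text
clock: 14.55
tcp_pos: [0.5774, -0.0753, 0.3209]
ee_rot: [[0.98, 0.199, 0.001], [0.199, -0.98, -0.006], [-0.0, 0.006, -1.0]]
force: [-1.3, 0.0, -2.9]
opening: 0.0365
```

```bash
python3 -c "
from h import *
s=arm.sense();print(s['opening'])
c=arm.get_calibration('wrist');p,d=arm.read_camera('wrist');cv2.imwrite('pics/in3.png',p[:,:,::-1])
p,d=arm.read_camera('side');cv2.imwrite('pics/in3s.png',cv2.resize(p[100:280,200:400,::-1],None,fx=3.5,fy=3.5))"
```

```text
0.036495573667349124
```

View pics/in3.png

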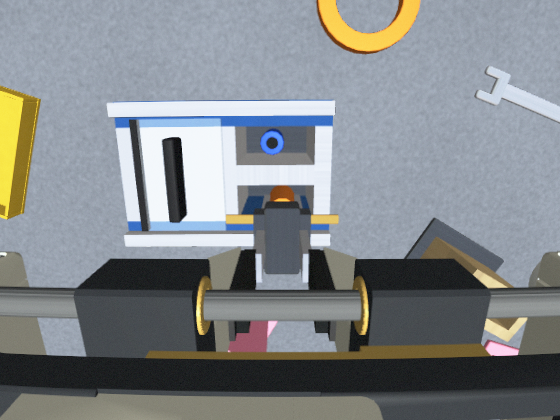

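View pics/in3s.png

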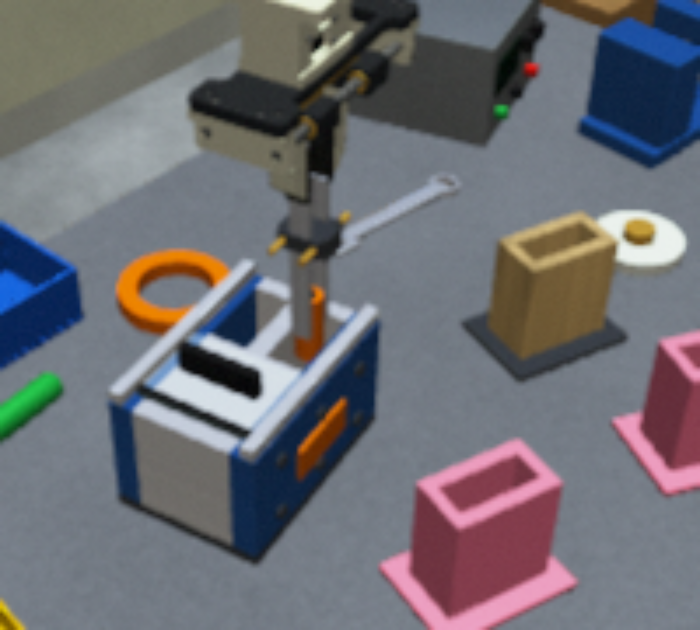

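```bash
python3 -c "
from h import *
go(.5495,.293,.405,-8)
s=arm.sense();print(s['q'])"
```

```text
delta cm [  4.67 -36.61  -8.83] turn 19.45 | tcp [ 0.5761 -0.0756  0.3185] yaw 11.45 F [ 0.1  0.2 -1.7] op 0.0365 t 14.65 z [-0.0033 -0.0051 -1.    ]
[ 32.01092656  21.89919652 -34.98121299  97.06482709  13.90711729
  65.55228695 -85.42329889]
```

>>> play_rows([
  [0, 0, -1.5, 0, 3.4],
  [0, 0, -3.5, 0, 3.4],
  [0, 0, -6, 0, 3.4],
  [0, 0, -8, 0, 3.4],
  [0, -0.5, -8.8, 0, 3.4],
  [0.5, -2.5, -8.8, 0, 3.4],
  [1, -5.5, -8.8, 0, 3.4],
  [1.5, -8.5, -8.8, 0, 3.4],
  [1.9, -11.5, -8.8, 0, 3.4],
  [2.3, -14.5, -8.8, 0, 3.4],
])

```text
clock: 15.48
tcp_pos: [0.5691, 0.0731, 0.4039]
ee_rot: [[0.98, 0.199, -0.006], [0.199, -0.98, -0.005], [-0.007, 0.004, -1.0]]
force: [-0.1, -0.1, -1.8]
opening: 0.0364
```

```bash
python3 -c "
from h import *
go(.5495,.293,.405,11.5)"
```

```text
delta cm [  2.45 -21.94  -0.21] turn -0.05 | tcp [0.5691 0.0731 0.4039] yaw 11.45 F [-0.1 -0.1 -1.8] op 0.0364 t 15.48 z [-0.0062 -0.0051 -1.    ]
```

>>> play_rows([
  [0.4, -3.5, 0, 0, 3.4],
  [0.8, -7, 0, 0, 3.4],
  [1.2, -10.5, 0, 0, 3.4],
  [1.6, -14, 0, 0, 3.4],
  [2, -17.5, 0, 0, 3.4],
  [2.3, -20.5, 0, 0, 3.4],
  [2.4, -21.9, 0, 0, 3.4],
  [2.4, -21.9, 0, 0, 3.4],
  [2.4, -21.9, 0, 0, 3.4],
  [2.4, -21.9, 0, 0, 3.4],
])

```text
clock: 16.32
tcp_pos: [0.5492, 0.2913, 0.4015]
ee_rot: [[0.98, 0.198, -0.008], [0.198, -0.98, -0.007], [-0.009, 0.005, -1.0]]
force: [-0.3, -0.6, -0.8]
opening: 0.0363
```

```bash
cat > tr.py <<'E'
from fit import *
go(.5495,.293,.255,11.5)
s=arm.sense();R=s['ee_rot'];t=s['clock']
for n in('side','wrist','top'):
    c=arm.get_calibration(n);p,d=arm.read_camera(n);cv2.imwrite(f'pics/tr_{n}_{t:.2f}.png',p[:,:,::-1])
    P=cloud(c,cv2.medianBlur(d,3));hsv=cv2.cvtColor(p,cv2.COLOR_RGB2HSV)
    Q=(P-s['tcp_pos'])@R
    m=(hsv[...,0]>=4)&(hsv[...,0]<=17)&(hsv[...,1]>130)&(np.linalg.norm(P[...,:2]-s['tcp_pos'][:2],axis=-1)<.06)
    q=Q[m]
    if m.sum()>5: print(n,m.sum(),'toolframe x',np.percentile(q[:,0],[3,97]).round(4),'y',np.percentile(q[:,1],[3,97]).round(4),'z',np.percentile(q[:,2],[2,50,98]).round(4),'zw',np.percentile(P[m][:,2],[1,99]).round(4))
    m=(hsv[...,0]>=20)&(hsv[...,0]<=32)&(hsv[...,1]>130)&(abs(P[...,0]-.55)<.1)&(abs(P[...,1]-.29)<.1)&(P[...,2]<.04)
    if m.sum()>5: print(' tray',rect(P,m))
E
python3 tr.py
```

```text
delta cm [ 0.2  -0.24 14.64] turn -0.09 | tcp [0.5492 0.2913 0.4015] yaw 11.41 F [-0.3 -0.6 -0.8] op 0.0363 t 16.32 z [-0.0078 -0.0071 -0.9999]
side 226 toolframe x [-0.0151  0.0061] y [-0.0141  0.024 ] z [0.0664 0.1897 0.2253] zw [0.1748 0.3511]
 tray (array([557.9, 287.5, 130.7, 176.8,  81.9]), 3138)
wrist 311 toolframe x [0.0059 0.0211] y [-0.0078  0.0106] z [0.1211 0.1921 0.2236] zw [0.1776 0.2803]
 tray (array([549. , 290.4, 124.2, 149.7,  81.8]), 7912)
 tray (array([551.7, 291.7, 118.9, 149.8,  81.8]), 1385)
```

```bash
python3 -c "
import cv2
a=cv2.imread('pics/tr_wrist_16.32.png');b=cv2.imread('pics/tr_side_16.32.png')
cv2.imwrite('pics/q.png',cv2.resize(b[60:360,80:360],None,fx=2,fy=2,interpolation=cv2.INTER_CUBIC))"
```

```text
(no output)
```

View pics/q.png

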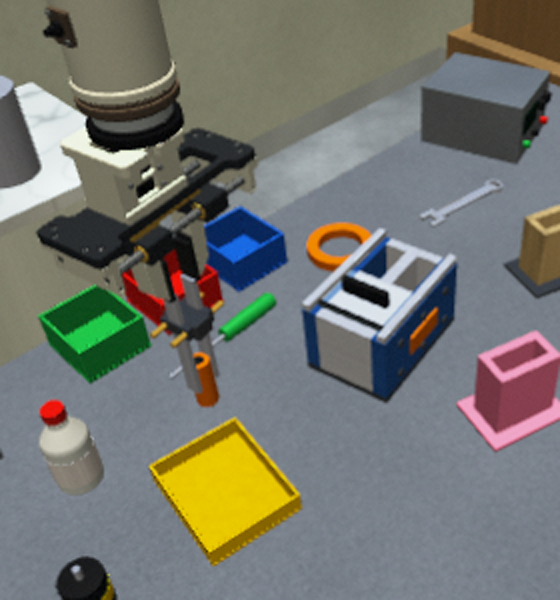

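View pics/tr_wrist_16.32.png

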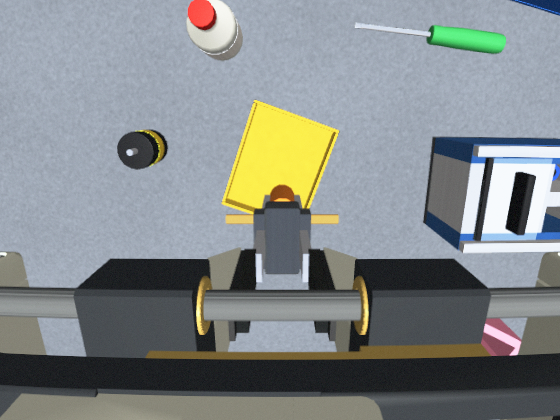

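>>> play_rows([
  [0, 0, 2, 0, 3.4],
  [0.1, 0, 5, 0, 3.4],
  [0.1, 0, 8, 0, 3.4],
  [0.1, 0, 11, 0, 3.4],
  [0.1, 0, 13, 0, 3.4],
  [0.1, 0, 14.5, 0, 3.4],
  [0.1, 0, 15.3, 0, 3.4],
  [0.1, 0, 15.3, 0, 3.4],
  [0.1, 0, 15.3, 0, 3.4],
])

```text
clock: 17.22
tcp_pos: [0.5502, 0.2894, 0.2498]
ee_rot: [[0.981, 0.195, -0.006], [0.195, -0.981, -0.006], [-0.007, 0.005, -1.0]]
force: [0.1, 0.6, -1.6]
opening: 0.0367
```

```bash
python3 tr.py
```

```text
delta cm [-0.01 -0.37 -0.52] turn -0.26 | tcp [0.5502 0.2894 0.2498] yaw 11.24 F [ 0.1  0.6 -1.6] op 0.0367 t 17.22 z [-0.0063 -0.0062 -1.    ]
side 152 toolframe x [-0.0156  0.0031] y [-0.0126  0.0086] z [0.1652 0.1891 0.2231] zw [0.0252 0.3502]
 tray (array([557.4, 287.3, 130.2, 175. ,  81.9]), 2705)
wrist 312 toolframe x [0.0063 0.0213] y [-0.009   0.0094] z [0.1208 0.1915 0.2234] zw [0.0262 0.1293]
 tray (array([542.6, 291.6, 130.3, 162.7,  81.9]), 14063)
 tray (array([552.7, 290.1, 117.4, 145.2,  82.9]), 606)
```

>>> play_rows([
  [0, 0, 0.5, 0, 3.4],
  [0, 0, 0.9, 0, 3.4],
  [0, 0, 1.2, 0, 3.4],
  [0, 0, 1.4, 0, 3.4],
  [0, 0, 1.4, 0, 3.4],
  [0, 0, 1.4, 0, 3.4],
])

```text
clock: 17.87
tcp_pos: [0.5504, 0.2902, 0.2367]
ee_rot: [[0.981, 0.196, -0.005], [0.196, -0.981, -0.005], [-0.006, 0.004, -1.0]]
force: [0.2, -0.4, -2.1]
opening: 0.0364
```

>>> play_rows([
  [0, 0, 0.1, 0, 3.4],
  [0, 0, 0.2, 0, 3.4],
  [0, 0, 0.2, 0, 3.4],
])

```text
clock: 18.12
tcp_pos: [0.5503, 0.2901, 0.2346]
ee_rot: [[0.981, 0.196, -0.005], [0.196, -0.981, -0.005], [-0.006, 0.004, -1.0]]
force: [0.2, -0.1, -2.7]
opening: 0.0367
```

>>> play_rows([
  [0, 0, 0.1, 0, 3.4],
  [0, 0, 0.2, 0, 3.4],
  [0, 0, 0.2, 0, 3.4],
])

```text
clock: 18.37
tcp_pos: [0.5507, 0.2904, 0.2333]
ee_rot: [[0.981, 0.196, -0.003], [0.196, -0.981, -0.005], [-0.004, 0.004, -1.0]]
force: [-0.4, -0.4, 2.8]
opening: 0.0368
```

>>> play_rows([
  [0, 0, 0, 0, 3.8],
  [0, 0, 0, 0, 4.2],
  [0, 0, 0, 0, 4.6],
  [0, 0, 0, 0, 5.0],
  [0, 0, 0, 0, 5.35],
  [0, 0, 0, 0, 5.35],
  [0, 0, 0, 0, 5.35],
  [0, 0, 0, 0, 5.35],
])

```text
clock: 19.03
tcp_pos: [0.5507, 0.2904, 0.2333]
ee_rot: [[0.981, 0.196, -0.004], [0.196, -0.981, -0.005], [-0.004, 0.004, -1.0]]
force: [-0.3, -0.2, -1.2]
opening: 0.0536
```

```bash
python3 tr.py; python3 tip.py; ls -t pics | head -4
```

```text
delta cm [-0.08 -0.27 -2.17] turn -0.22 | tcp [0.5507 0.2904 0.2333] yaw 11.28 F [-0.3 -0.2 -1.2] op 0.0536 t 19.03 z [-0.0036 -0.005  -1.    ]
side 190 toolframe x [-0.016   0.0047] y [-0.0171  0.0101] z [-0.1302  0.1841  0.2238] zw [0.0069 0.3648]
 tray (array([558.3, 280.1, 144.1, 179.4,  81.9]), 2535)
wrist 335 toolframe x [0.0042 0.0207] y [-0.0086  0.0103] z [0.1212 0.194  0.2241] zw [0.0083 0.1127]
 tray (array([542.4, 291.5, 130.9, 163.2,  82. ]), 15209)
 tray (array([555.9, 290.9, 118.9, 139.3,  82.5]), 498)
0.085 280 x [-0.0084  0.0071] y [-0.022   0.0232] zmax 0.1
0.1 4141 x [-0.0209  0.0208] y [-0.0295  0.0306] zmax 0.12
0.12 104 x [-0.009   0.0209] y [-0.0175  0.0185] zmax 0.1369
0.14 109 x [-0.0092  0.0073] y [-0.0213  0.0226] zmax 0.1596
0.16 157 x [-0.0001  0.0099] y [-0.0221  0.023 ] zmax 0.1799
0.18 289 x [-0.0062  0.01  ] y [-0.0214  0.0223] zmax 0.2043
tr_top_19.03.png
tr_wrist_19.03.png
tr_side_19.03.png
tr_top_17.22.png
```

>>> play_rows([
  [0, 0, -1, 0, 5.35],
  [0, 0, -3, 0, 5.35],
  [0, 0, -5, 0, 5.35],
  [0, 0, -8, 0, 5.35],
  [0, 0, -11, 0, 5.35],
  [0, 0, -14, 0, 5.35],
  [0, 0, -16, 0, 5.35],
  [0, 0, -16, 0, 5.35],
])

```text
clock: 19.9
tcp_pos: [0.5525, 0.293, 0.3999]
ee_rot: [[0.981, 0.196, 0.005], [0.196, -0.981, -0.001], [0.005, 0.001, -1.0]]
force: [0.1, 0.8, 0.7]
opening: 0.0535
```

```bash
python3 tr.py; python3 -c "
from h import *
go(.5052,-.3205,.40,-18.6)
import glob,os
f=sorted(glob.glob('pics/tr_side*'),key=os.path.getmtime)[-1];b=cv2.imread(f);cv2.imwrite('pics/q2.png',cv2.resize(b[60:360,80:360],None,fx=2,fy=2,interpolation=cv2.INTER_CUBIC))"
```

```text
delta cm [-0.36 -0.08 14.49] turn -0.2 | tcp [0.5525 0.293  0.3999] yaw 11.3 F [0.1 0.8 0.7] op 0.0535 t 19.9 z [ 4.9e-03 -5.0e-04 -1.0e+00]
side 190 toolframe x [-0.0206  0.    ] y [-0.0099  0.0211] z [0.0976 0.3526 0.3911] zw [0.007  0.3533]
 tray (array([557.9, 287.2, 130. , 176.2,  81.9]), 2928)
wrist 113 toolframe x [-0.01    0.0055] y [-0.006   0.0129] z [0.3368 0.3509 0.3857] zw [0.0137 0.0633]
 tray (array([545.6, 290.9, 124.2, 156.4,  81.9]), 7574)
top 26 toolframe x [-0.0146 -0.0052] y [-0.0067  0.0136] z [0.3304 0.3365 0.376 ] zw [0.0238 0.0694]
 tray (array([551.7, 292.2, 119.5, 149.4,  81.7]), 1292)
delta cm [-16.46  59.07  -0.33] turn 29.89 | tcp [0.551  0.291  0.3931] yaw 11.29 F [ 0.1 -0.4 -1.4] op 0.0534 t 20.05 z [-0.0037 -0.0055 -1.    ]
```

View pics/q2.png

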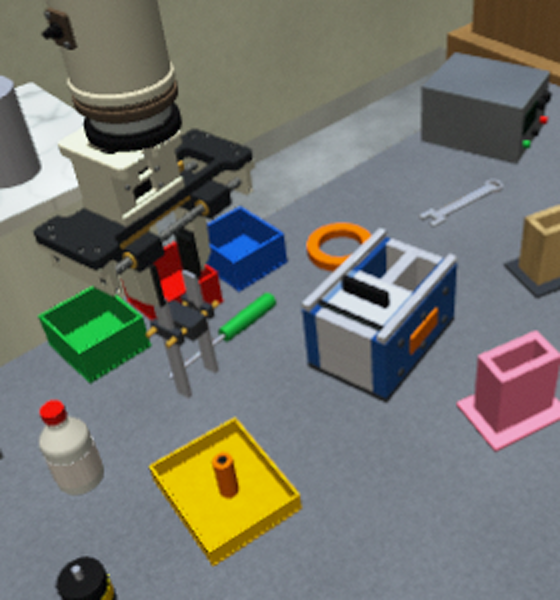

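Sleeve stands in the tray (about (226,475) in the zoom). Returning the tongs.

>>> play_rows([
  [-0.6, 2, 0, 0, 5.35],
  [-1.5, 5.5, 0, 0, 5.35],
  [-2.5, 9, 0, 0, 5.35],
  [-3.5, 12.5, 0, 0, 5.35],
  [-4.5, 16, 0, 3, 5.35],
  [-5.4, 19.5, 0, 6, 5.35],
  [-6.4, 23, 0, 9, 5.35],
  [-7.4, 26.5, 0, 12, 5.35],
  [-8.4, 30, 0, 15, 5.35],
  [-9.3, 33.5, 0, 18, 5.35],
])

```text
clock: 20.88
tcp_pos: [0.5238, -0.0577, 0.3935]
ee_rot: [[0.993, -0.12, -0.007], [-0.12, -0.993, -0.005], [-0.006, 0.006, -1.0]]
force: [-0.0, -0.7, -0.3]
opening: 0.0536
```

```bash
python3 -c "
from h import *
go(.5052,-.3205,.39,-18.6)"
```

```text
delta cm [ 1.3  26.31  0.51] turn 11.72 | tcp [ 0.5238 -0.0577  0.3935] yaw -6.88 F [-0.  -0.7 -0.3] op 0.0536 t 20.88 z [-0.0068 -0.0053 -1.    ]
```

>>> play_rows([
  [0.2, 3.5, 0.3, 2, 5.35],
  [0.4, 7, 0.3, 4, 5.35],
  [0.5, 10.5, 0.3, 6, 5.35],
  [0.7, 14, 0.3, 8, 5.35],
  [0.9, 17.5, 0.3, 10, 5.35],
  [1.1, 21, 0.3, 11.7, 5.35],
  [1.2, 24.5, 0.3, 11.7, 5.35],
  [1.3, 26.3, 0.3, 11.7, 5.35],
  [1.3, 26.3, 0.3, 11.7, 5.35],
  [1.3, 26.3, 0.3, 11.7, 5.35],
])

```text
clock: 21.72
tcp_pos: [0.5039, -0.3215, 0.3897]
ee_rot: [[0.947, -0.321, -0.01], [-0.322, -0.947, -0.003], [-0.009, 0.006, -1.0]]
force: [1.0, 0.6, -1.1]
opening: 0.0536
```

```bash
cat > st.py <<'E'
from fit import *
c=arm.get_calibration('wrist');p,d=arm.read_camera('wrist');s=arm.sense();R=s['ee_rot'];t=s['clock'];cv2.imwrite(f'pics/st{t:.2f}.png',p[:,:,::-1]);print(f'pics/st{t:.2f}.png')
P=cloud(c,cv2.medianBlur(d,3));X,Y,Z=P[...,0],P[...,1],P[...,2]
st=(abs(X-.505)<.06)&(abs(Y+.32)<.08)
for lo,hi in((.095,.115),(.085,.115)):
    m=st&(Z>lo)&(Z<hi);print('st',lo,rect(P,m) if m.any() else 0)
print('tips',s['tcp_pos']+R@[-.0002,.0004,.2])
go(.5052,-.3205,.39,-18.6)
E
python3 st.py; python3 tip.py
```

```text
pics/st21.77.png
st 0.095 (array([ 505.2, -320.5,   90.4,   53.4,   71.4]), 2166)
st 0.085 (array([ 505.1, -320.9,   91.2,   53.5,   71.4]), 2392)
tips [ 0.50252623 -0.32056689  0.19025585]
delta cm [0.07 0.05 0.02] turn 0.01 | tcp [ 0.5047 -0.3197  0.3902] yaw -18.59 F [-0.5  0.6 -0.6] op 0.0533 t 21.77 z [-0.0091 -0.0025 -1.    ]
0.085 277 x [-0.0079  0.0078] y [-0.0222  0.0228] zmax 0.1
0.1 4119 x [-0.0199  0.0216] y [-0.0289  0.0297] zmax 0.1199
0.12 88 x [-0.0081  0.0215] y [-0.0177  0.0185] zmax 0.1399
0.14 112 x [-0.0079  0.0084] y [-0.0218  0.0219] zmax 0.1599
0.16 113 x [-0.0021  0.0079] y [-0.0226  0.023 ] zmax 0.18
0.18 136 x [-0.0068  0.008 ] y [-0.0226  0.0227] zmax 0.2023
```

>>> play_rows([
  [0.2, 0, 2, 0, 5.35],
  [0.2, 0, 4.5, 0, 5.35],
  [0.2, 0, 6.5, 0, 5.35],
  [0.2, 0, 7.5, 0, 5.35],
  [0.2, 0, 7.5, 0, 5.35],
  [0.2, 0, 7.5, 0, 5.35],
])

```text
clock: 22.32
tcp_pos: [0.5068, -0.3186, 0.3159]
ee_rot: [[0.949, -0.315, -0.009], [-0.316, -0.949, -0.002], [-0.008, 0.005, -1.0]]
force: [-0.2, 0.2, -0.9]
opening: 0.0536
```

```bash
python3 st.py
```

```text
pics/st22.37.png
st 0.095 (array([ 505.1, -320.7,   91.7,   53.1,   71.5]), 2203)
st 0.085 (array([ 505.2, -320.7,   91.7,   53.1,   71.5]), 2443)
tips [ 0.50551301 -0.32016299  0.1168578 ]
delta cm [-0.19  0.23 -7.31] turn 0.18 | tcp [ 0.5073 -0.3192  0.3168] yaw -18.42 F [ 0.8  0.4 -0.9] op 0.0535 t 22.37 z [-0.0071 -0.0034 -1.    ]
```

>>> play_rows([
  [0, 0, 1.5, 0.2, 5.35],
  [0, 0, 3, 0.2, 5.35],
  [0, 0, 4.5, 0.2, 5.35],
  [0, 0, 6, 0.2, 5.35],
  [0, 0, 7.5, 0.2, 5.35],
  [0, 0.1, 8.3, 0.2, 5.35],
  [0, 0.1, 8.6, 0.2, 5.35],
  [0, 0.1, 8.6, 0.2, 5.35],
  [0, 0.1, 8.6, 0.2, 5.35],
])

```text
clock: 23.12
tcp_pos: [0.5071, -0.3207, 0.232]
ee_rot: [[0.948, -0.319, -0.006], [-0.319, -0.948, -0.004], [-0.004, 0.006, -1.0]]
force: [0.2, -0.1, -0.6]
opening: 0.0535
```

```bash
python3 st.py
```

```text
pics/st23.17.png
st 0.095 (array([ 505. , -320.5,   91.4,   53.3,   71.5]), 3906)
st 0.085 (array([ 505. , -320.5,   91.4,   53.3,   71.5]), 4598)
tips [ 0.50574491 -0.32196754  0.03219136]
delta cm [ -0.25   0.13 -15.78] turn -0.02 | tcp [ 0.5071 -0.3207  0.2322] yaw -18.62 F [-0.   0.9 -1.4] op 0.0533 t 23.17 z [-0.0053 -0.0045 -1.    ]
```

>>> play_rows([
  [-0.1, 0, 0.2, 0, 5.35],
  [-0.1, 0, 0.35, 0, 5.35],
  [-0.1, 0, 0.45, 0, 5.35],
  [-0.1, 0, 0.45, 0, 5.35],
])

```text
clock: 23.5
tcp_pos: [0.5062, -0.3205, 0.2279]
ee_rot: [[0.948, -0.319, -0.005], [-0.319, -0.948, -0.005], [-0.003, 0.006, -1.0]]
force: [0.1, 0.5, -0.1]
opening: 0.0536
```

>>> play_rows([
  [0, 0, 0.1, 0, 5.35],
  [0, 0, 0.15, 0, 5.35],
  [0, 0, 0.15, 0, 5.35],
])

```text
clock: 23.75
tcp_pos: [0.5066, -0.3206, 0.2275]
ee_rot: [[0.948, -0.319, -0.004], [-0.319, -0.948, -0.005], [-0.002, 0.007, -1.0]]
force: [-1.1, 1.3, 5.6]
opening: 0.0537
```

Seated (contact force now 5.6 N upward). Release slowly, then retreat.

>>> play_rows([
  [0, 0, 0, 0, 5.6],
  [0, 0, 0, 0, 5.8],
  [0, 0, 0, 0, 6.0],
  [0, 0, 0, 0, 6.3],
  [0, 0, 0, 0, 7],
  [0, 0, 0, 0, 8],
  [0, 0, 0, 0, 9.18],
  [0, 0, 0, 0, 9.18],
  [0, 0, 0, 0, 9.18],
  [0, 0, 0, 0, 9.18],
])

```text
clock: 24.58
tcp_pos: [0.5066, -0.3206, 0.2274]
ee_rot: [[0.948, -0.319, -0.004], [-0.319, -0.948, -0.005], [-0.002, 0.006, -1.0]]
force: [0.4, 0.1, -0.2]
opening: 0.0918
```

```bash
python3 st.py; python3 tip.py
```

```text
pics/st24.63.png
st 0.095 (array([ 505. , -321. ,   91.1,   52.8,   71.5]), 4330)
st 0.085 (array([ 505.1, -320.9,   91.2,   52.8,   71.5]), 5059)
tips [ 0.50545708 -0.32201929  0.02749322]
delta cm [ -0.17   0.14 -16.25] turn -0.02 | tcp [ 0.5066 -0.3206  0.2275] yaw -18.62 F [ 0.5  0.  -0.3] op 0.0916 t 24.63 z [-0.0041 -0.0055 -1.    ]
0.085 310 x [-0.0084  0.0073] y [-0.0252  0.026 ] zmax 0.0999
0.1 4238 x [-0.0205  0.0211] y [-0.0289  0.0303] zmax 0.1195
0.12 3640 x [-0.0251  0.0252] y [-0.0392  0.0392] zmax 0.14
0.14 996 x [-0.015   0.0254] y [-0.0371  0.0375] zmax 0.16
0.16 659 x [-0.0149  0.0254] y [-0.038   0.0379] zmax 0.18
0.18 559 x [-0.014   0.0255] y [-0.038   0.0384] zmax 0.2043
```

Retreat straight up, then back so that the top camera sees everything.

>>> play_rows([
  [0, 0, -2, 0, 9.18],
  [0, 0, -5, 0, 9.18],
  [0, 0, -9, 0, 9.18],
  [0, 0, -13, 0, 9.18],
  [0, 0, -16, 0, 9.18],
  [0, 8, -16, 0, 9.18],
  [0, 12, -16, 0, 9.18],
  [0, 16, -16, 0, 9.18],
  [0, 18, -16, 0, 9.18],
  [0, 18, -16, 0, 9.18],
])

```text
clock: 25.52
tcp_pos: [0.4445, -0.4978, 0.3881]
ee_rot: [[0.945, -0.328, -0.007], [-0.328, -0.945, -0.009], [-0.004, 0.011, -1.0]]
force: [-1.9, -1.7, 0.0]
opening: 0.092
```

Run:
```python
from fit import *
c0={'top':(.5917,-.0236),'side':(.5875,-.021)};a=np.radians(11.6)
for n in('top','side'):
    c=arm.get_calibration(n);p,d=arm.read_camera(n);cv2.imwrite(f'pics/fin_{n}.png',p[:,:,::-1])
    P=cloud(c,cv2.medianBlur(d,3));X,Y,Z=P[...,0],P[...,1],P[...,2]
    st=(abs(X-.505)<.06)&(abs(Y+.32)<.08)
    for lo,hi in((.1,.11),(.12,.13),(.16,.21),(.195,.22)):
        m=st&(Z>lo)&(Z<hi);print(n,lo,rect(P,m) if m.sum()>3 else 0, Z[m].max() if m.any() else 0)
    m=(abs(X-.59)<.06)&(abs(Y+.0)<.08)&(Z>.13)&(Z<.15);q=rect(P,m);r=q[0][:2]/1000-c0[n];print('tab',q,'yf',-np.sin(a)*r[0]+np.cos(a)*r[1])
p=cv2.imread('pics/fin_top.png');cv2.imwrite('pics/f1.png',cv2.resize(p[150:260,140:450],None,fx=2.5,fy=2.5,interpolation=cv2.INTER_CUBIC))
print(arm.sense()['clock'])
```

```text
top 0.1 (array([ 507.5, -321.1,   91.4,   53. ,   71.1]), 277) 0.10994577416972606
top 0.12 (array([ 507.9, -321.9,   58.2,   42.7,   71.9]), 203) 0.129967551427832
top 0.16 (array([ 506.9, -320.9,   60.4,   16.1,   70.2]), 82) 0.20410376431019062
top 0.195 (array([ 506.9, -321.1,   60.1,   15.9,   70.3]), 40) 0.20410376431019062
tab (array([582.9,  15.7,  69. ,   9.8,  11.7]), 103) yf 0.04026679301533872
side 0.1 (array([ 502.7, -321.5,   96.2,   52. ,   70.6]), 195) 0.10996217067951863
side 0.12 (array([ 502.7, -320.8,   63. ,   41.7,   76. ]), 140) 0.12989668233450868
side 0.16 (array([ 504.9, -322.6,   66.9,   20.7,   69.6]), 160) 0.20424328231868683
side 0.195 (array([ 504.9, -322.9,   66.1,   19.8,   70.5]), 42) 0.20424328231868683
tab (array([579.3,  16.9,  67.8,  12.4,  11.6]), 133) yf 0.03877474091321207
25.6167
```

View pics/f1.png

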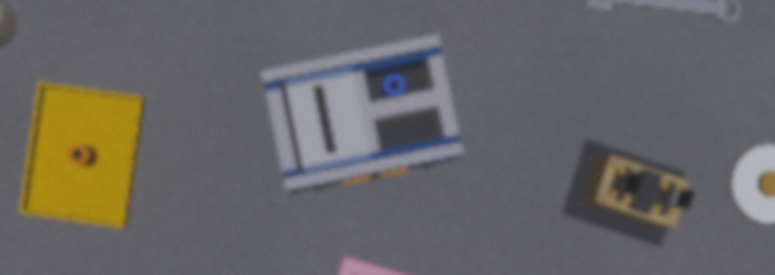

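View pics/fin_side.png

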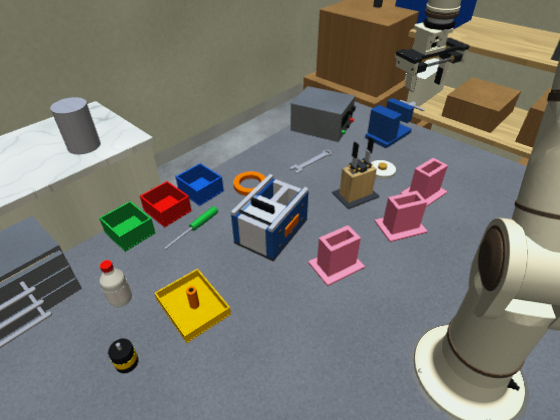

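>>> play_rows([
  [0, 0, 0, 0, 9.18],
  [0, 0, 0, 0, 9.18],
])

```text
clock: 25.78
tcp_pos: [0.4466, -0.4941, 0.3874]
ee_rot: [[0.945, -0.326, -0.006], [-0.326, -0.945, -0.006], [-0.004, 0.007, -1.0]]
force: [0.4, 0.4, 0.4]
opening: 0.0919
```

```bash
python3 -c "
from plant import arm
print(arm.job_done())"
```

```text
the job is handed in; nothing more can be done
None
```

The task is done and handed in at 25.8 s of the 72 s allowed:

- **Cover:** I pushed it by its tab to the end stop. The stop pushed back with about 8 N.
- **Sleeve:** The tongs lifted the orange sleeve out of its pocket. I lowered it until I felt it touch the tray floor, then let it go.
- **Tongs:** They are back in the plywood stand, which I felt them touch at the seat. The gripper is clear of everything.

**Final check:**

| Item | Last images |
|---|---|
| Cover tab | 40.3 mm (top camera) and 38.8 mm (side camera) along the fixture; fully open is 40 mm |
| Orange sleeve | upright in the yellow tray |
| Blue sleeve | still in its pocket |
| Tongs | upright, with the grip tops at 0.204 m (0.203 m expected when seated) |
| Other things on the bench | look unmoved by eye, not measured |

**What disagreed:**

- **Squeeze width:** With the sleeve pinched, the gripper settled at 36.5 mm instead of the stated 42 mm. The sleeve still held securely all the way to the tray.
- **Camera offsets:** The top and side cameras differed from the wrist camera by 2–4 mm, so I used the wrist camera for the grasps.

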